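Make up two soldering kits on a jewellery bench

ROBOT

A 7-joint arm with a two-finger parallel gripper is mounted at the origin on the work surface. World frame = base frame: x ahead of the robot, y to its left, z up, the work surface at z = 0. Lengths are in m, angles in rad, forces in N, time in s.
With the tool pointing down it reaches from about 0.4 to 0.85 m from the base axis. Payload 4.5 kg.
Tool frame: the origin (TCP) lies on the centre line of the jaws, within the pads' length; the fingertips stand 17 mm ahead of it and the grasp point (between the pads) lies 2 mm behind it; z points along the fingers, y is the line along which they close (so a half turn about z gives the same grasp; the last joint's range is limited). The gripper opens to 85 mm and grips with 20 to 120 N. Pads are 22 mm wide; open, the fingers measure 114 mm over their backs; the gripper's body (76 mm by 85 mm) begins 54 mm behind the grasp point. The pads swing forward as they close: fully open they stand 13 mm farther back than shut.
Start: joints at [-1.128, 0.689, -0.195, 1.565, 0.157, 0.902, -0.215], TCP at [0.248, 0.574, 0.248] pointing down, gripper open.
Joint ranges: [-3.01, 3.01], [-0.46, 2.08], [-1.47, 1.51], [0.13, 2.56], [-1, 4.14], [0.04, 2.09], [-2.66, 2.66]. Speed limits (rad/s): [2.57, 2.57, 3.14, 3.14, 3.14, 3.14, 3.14].

INTERFACE

Orientations are given as a rotation vector (axis times angle).
In Python, from rig import arm gives the robot as it stands.
- The arm moves only by the tool step_arm, never from a script. Its argument "targets" is a list of rows, each an object of numbers: "x", "y", "z": the shift along the tool's x, y, z as a fraction of full scale; "wx", "wy", "wz": the turn, a rotation vector about the tool's x, y, z as a fraction of full scale; "grip": the opening, from 0 (shut) to 1 (fully open). In form: [{"x": .., "y": .., "z": .., "wx": .., "wy": .., "wz": .., "grip": ..}, ...]. A call has 1 to 12 rows; each row is the pose to reach, as a shift and turn from the pose commanded when the call began, along the tool's axes at that moment; what a row does not reach only later rows make up. Full scale, the value 1, is 400 mm for a shift and 90 degrees for a turn. A row lasts 1/8 s, in which the tool goes at most 62.5 mm and 10.7 degrees, less where a joint would pass 70% of its speed; a pose out of reach is approached as far as the arm can. A call with a number of a shift or a turn outside -1 to 1 is refused whole. A call with a gripper value outside its range is refused whole. The fingers move at their own pace and stop on an object; the grip force is fixed at half the most. Time passes only in rows, so rows that repeat a pose let the fingers close. It gives the time, the measured TCP pose, the force, the opening and the grip force at its end, in the units of the state.
- arm.get_obs(): the state, without advancing time (a new reading comes with each control period).
- arm.grab_frame(name): name is "scene" or "side" or "wrist"; returns the picture (384x512x3 uint8, red, green, blue); there is no depth.
- arm.get_calibration(name): a dict with "K" (3x3 intrinsics, pixels), "pose" (4x4, takes a point from camera to world coordinates); the wrist camera has in their place "tool_from_camera" (4x4, takes a point from camera to tool coordinates, whose origin is the TCP and whose axes are the flange's). Camera axes: x right, y down, z forward; pixel columns grow to the right and rows downward; lengths in m; the calibration is good to about 2 mm. The wrist camera is an equidistant fisheye: a pixel r from the principal point sees the ray r / f radians off the axis. A picture is of the moment at which its call begins: read the wrist's pose just before it. get_calibration takes no time and is no camera call.
- arm.sign_off(): hands the job in; it is judged then, once.
The state is a dict: "t": time; "qpos": joint angles; "joint_vel": joint speeds; "effort": joint torques, N m; "ee_pos": TCP position; "orientation": TCP orientation; "ft_force": force on the tool from outside, world axes, zero at the start; "moment": the same for the moment, N m; "width": finger opening in m; "finger_force": force on a finger pad.
Only numpy, scipy, OpenCV 4.12 (cv2) and the standard library are available. Lean on these libraries where they do the work, as an engineer would, in place of code of your own. Each camera call takes 0.05 s, during which the arm holds its last target. There are 200 camera calls.

TASK

Make up the two student kits from the stock in the middle of the bench: on the blue tray put the white soldering block, the red-handled file and the amber jar with the yellow lid, and on the orange tray the charcoal block and the white cup. Stand or lay each thing flat on its tray inside the drawn outline that has its shape, lined up with the outline (either way round), and set it down gently rather than dropping it. Leave the green jar and the pot of brushes where they are.

Things in the scene. Friction and masses are not known exactly. Their poses are not given: they have to be found in the camera images.
- tray_blue: Blue tray with white outlines, fixed, 240 (its x) x 160 (y) mm, origin at centre of underside, z up; floor 5 mm above the bench, 4 mm wide lip 9 mm high. Painted outlines, each 6 mm clear all round, centred on y = 0: block (60 mm along x, 45 along y) at x = -70 mm; file (14 along x, 110 along y) at x = +5 mm; jar (circle for 40 mm diameter) at x = +75 mm.
- tray_orange: Orange tray with black outlines, fixed; same size, origin, axes, floor and lip as the blue one. Painted outlines, each 6 mm clear all round, centred on y = 0: block (60 mm along x, 45 along y) at x = -60 mm; cup (circle for 54 mm diameter) at x = +60 mm.
- block_white: White ceramic soldering block, loose, 60 (its x) x 45 (its y) x 25 mm high, about 60 g, origin at the centre of its underside, z up; small tan scorch mark on top. Goes on the blue tray.
- block_charcoal: Black charcoal soldering block, loose, 60 (its x) x 45 (its y) x 25 mm high, about 40 g, origin at the centre of its underside, z up. Goes on the orange tray.
- jar_amber: Closed amber glass flux jar with yellow lid, loose, upright, 40 mm diameter, 45 mm high, about 90 g, origin at the centre of its underside, z up. Goes on the blue tray.
- cup: Small open white ceramic cup, loose, upright, 54 mm diameter at the rim tapering to 51 mm at the foot, 34 mm high, wall 4 mm, about 60 g, origin at the centre of its underside, z up. Goes on the orange tray.
- file: Small flat file, lying loose, 110 mm long along its x, about 45 g. Origin under the middle of its length. Red plastic handle from x = -55 to +15 mm, 14 mm wide (y), 12 mm high; steel blade from x = +15 to +55 mm, 10 mm wide, 4 mm high. z up. Grip it across the handle at the origin. Goes on the blue tray.
- jar_green: Closed green glass jar with green lid, loose, 40 mm diameter, 45 mm high, standing among the stock, origin at the centre of its underside. Not part of any kit: leave it alone.
- brush_pot: White and green plastic pot of brushes and tool handles, loose, 61 mm diameter, 80 mm high (handles up to 120 mm), origin at the centre of its underside, on the far side of the stock. Leave it alone.

How it is judged:
At the end, for the whole second after the job is handed in: All five released and at rest on their trays' floors (4 mm), each within 10 mm of its outline's centre along the tray's x and y, tilt under 0.12 rad, blocks within 0.25 rad and file within 0.2 rad of their outlines (either way round); green jar and brush pot within 20 mm of where they began (x of block_white in the frame of tray_blue between -0.08 and -0.06 m and y of block_white in the frame of tray_blue between -0.01 and 0.01 m and z of block_white in the frame of tray_blue between 0.001 and 0.009 m and angle between each of block_white, file, jar_amber, block_charcoal, cup's own z axis and vertical below 0.12 rad and linear speed of each of block_white, file, jar_amber, block_charcoal, cup below 0.02 m/s and angular speed of each of block_white, file, jar_amber, block_charcoal, cup below 0.2 rad/s and contact force between each of block_white, file, jar_amber, block_charcoal, cup and the fingers below 0.05 N and angle between the x axis of block_white and the x axis of tray_blue, either way round below 0.25 rad and x of file in the frame of tray_blue between -0.005 and 0.015 m and y of file in the frame of tray_blue between -0.01 and 0.01 m and z of file in the frame of tray_blue between 0.001 and 0.009 m and angle between the x axis of file and the y axis of tray_blue, either way round below 0.2 rad and x of jar_amber in the frame of tray_blue between 0.065 and 0.085 m and y of jar_amber in the frame of tray_blue between -0.01 and 0.01 m and z of jar_amber in the frame of tray_blue between 0.001 and 0.009 m and x of block_charcoal in the frame of tray_orange between -0.07 and -0.05 m and y of block_charcoal in the frame of tray_orange between -0.01 and 0.01 m and z of block_charcoal in the frame of tray_orange between 0.001 and 0.009 m and angle between the x axis of block_charcoal and the x axis of tray_orange, either way round below 0.25 rad and x of cup in the frame of tray_orange between 0.05 and 0.07 m and y of cup in the frame of tray_orange between -0.01 and 0.01 m and z of cup in the frame of tray_orange between 0.001 and 0.009 m and distance of each of jar_green, brush_pot from where it was at the start of the episode below 0.02 m); the robot touches nothing.
It fails at once if a kit item is dropped (over 0.55 m/s with no finger on it, a fall of about 15 mm) ((linear speed of block_white above 0.55 m/s and contact force between block_white and the fingers below 0.01 N) or (linear speed of block_charcoal above 0.55 m/s and contact force between block_charcoal and the fingers below 0.01 N) or (linear speed of jar_amber above 0.55 m/s and contact force between jar_amber and the fingers below 0.01 N) or (linear speed of cup above 0.55 m/s and contact force between cup and the fingers below 0.01 N) or (linear speed of file above 0.55 m/s and contact force between file and the fingers below 0.01 N)).
It fails at once if the green jar is pushed more than 20 mm or tipped (distance of jar_green from where it was at the start of the episode above 0.02 m or angle between jar_green's own z axis and vertical above 0.3 rad).
It fails at once if the pot of brushes is pushed more than 20 mm or tipped (distance of brush_pot from where it was at the start of the episode above 0.02 m or angle between brush_pot's own z axis and vertical above 0.3 rad).
It also fails if it takes over 112 s, if anything falls off the work surface, if the arm or the gripper's body presses on something with over 40 N, if the wrist force passes 120 N, or if a joint passes its speed limit or range.

## Working session

There is one attempt and no reset: what is moved stays moved. The work goes in short steps, Python scripts to look and compute and a tool call to move; the robot and the scene stay as the last step left them, time stands still between calls to the robot, and variables do not carry over. Pictures are saved under pics/ and viewed, at most 14 in all, crops included, and the job is handed in when it is done.

Besides the shell and the picture viewer there is one more tool, called after "Call:" by a JSON object that holds its "op" and its "data", one argument or row to a line. step_arm: Moves the arm, as the interface text tells. Shift numbers are shares of 400 mm and turn numbers shares of 90 degrees, none past 1 either way. Its arguments: {"type":"object","properties":{"targets":{"type":"array","items":{"type":"object","properties":{"x":{"type":"number"},"y":{"type":"number"},"z":{"type":"number"},"wx":{"type":"number"},"wy":{"type":"number"},"wz":{"type":"number"},"grip":{"type":"number"}}}}},"required":["targets"]}

```bash
mkdir -p pics
python3 - <<'E'
from rig import arm
import cv2,numpy as np
o=arm.get_obs();print({k:np.round(v,3) for k,v in o.items()})
for n in("scene","side"):
    c=arm.get_calibration(n);print(n,c["K"],np.round(c["pose"],4))
    cv2.imwrite(f"pics/{n}0.png",cv2.resize(arm.grab_frame(n)[:,:,::-1],(800,600),interpolation=cv2.INTER_CUBIC))
c=arm.get_calibration("wrist");print(c)
cv2.imwrite("pics/wrist0.png",arm.grab_frame("wrist")[:,:,::-1])
E
```

```text
{'t': np.float64(0.0), 'qpos': array([-1.128,  0.69 , -0.195,  1.566,  0.157,  0.903, -0.215]), 'joint_vel': array([ 0.001,  0.001, -0.   , -0.001, -0.001,  0.002,  0.001]), 'effort': array([-1.0000e-03, -5.3960e+01, -1.2660e+00, -1.5855e+01,  9.0000e-03,
        1.0000e-02, -0.0000e+00]), 'ee_pos': array([0.248, 0.573, 0.247]), 'orientation': array([-6.370e-01, -3.076e+00,  3.000e-03]), 'ft_force': array([-0.63 ,  0.406,  0.107]), 'moment': array([ 0.01 ,  0.008, -0.029]), 'finger_force': np.float64(0.0), 'width': np.float64(0.085)}
scene [[369.06498247   0.         254.46954304]
 [  0.         369.06498247 201.82946144]
 [  0.           0.           1.        ]] [[-0.6754  0.6313 -0.3811  0.978 ]
 [ 0.7374  0.5843 -0.339   0.3351]
 [ 0.0087 -0.51   -0.8602  0.8699]
 [ 0.      0.      0.      1.    ]]
side [[415.89269883   0.         263.30451744]
 [  0.         415.89269883 195.0985636 ]
 [  0.           0.           1.        ]] [[ 0.8727 -0.3505  0.3399  0.2236]
 [-0.4882 -0.6358  0.5978 -0.6804]
 [ 0.0066 -0.6877 -0.726   0.8488]
 [ 0.      0.      0.      1.    ]]
{'K': array([[297.31863964,   0.        , 250.41368738],
       [  0.        , 297.31863964, 195.95590003],
       [  0.        ,   0.        ,   1.        ]]), 'tool_from_camera': array([[ 1.24327742e-03, -9.46518790e-01, -3.22646298e-01,
         8.32081888e-02],
       [ 9.99999220e-01,  1.13829714e-03,  5.14051531e-04,
        -4.82140434e-04],
       [-1.19292076e-04, -3.22646685e-01,  9.46519467e-01,
        -1.26827312e-01],
       [ 0.00000000e+00,  0.00000000e+00,  0.00000000e+00,
         1.00000000e+00]])}
```

View pics/scene0.png

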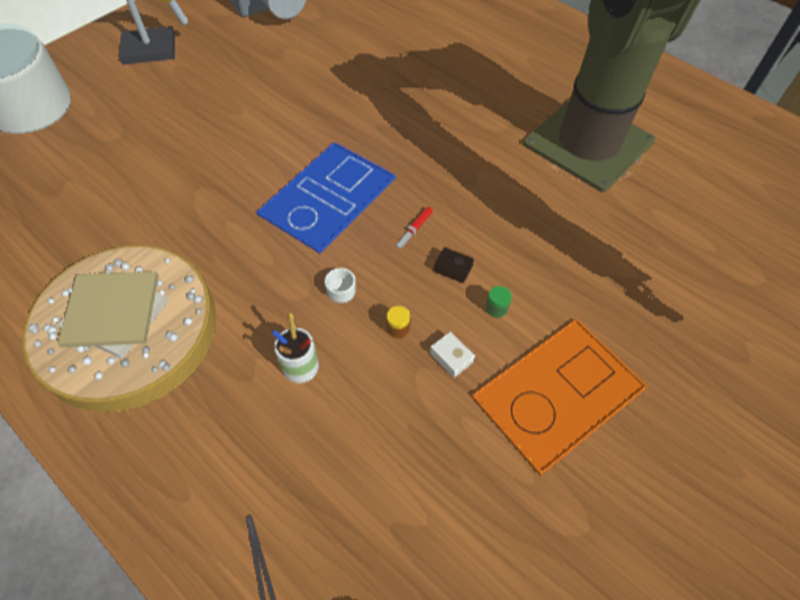

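View pics/side0.png

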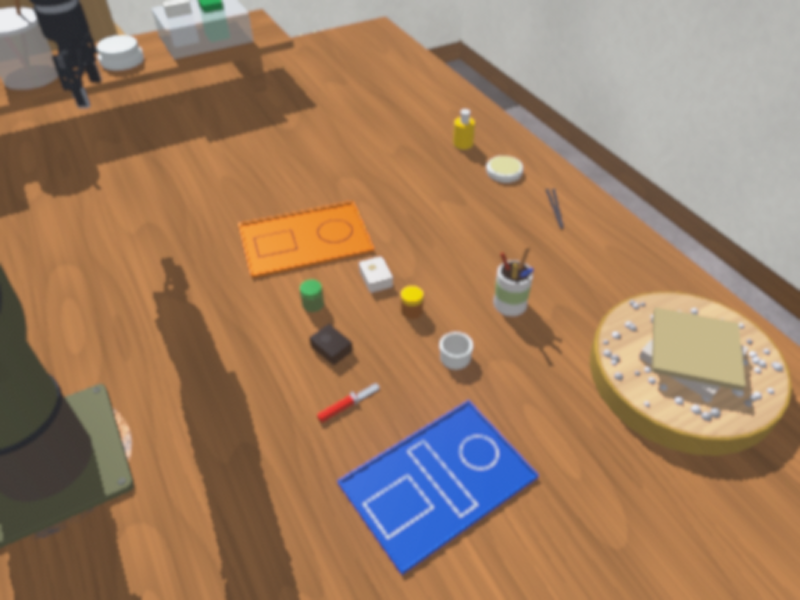

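```bash
cat > h.py <<'E'
from rig import arm
import cv2,numpy as np
from scipy.spatial.transform import Rotation as R
X0,Y0=0.25,-0.42
def rect(n,z,s=1000,box=(0.25,-0.42,0.55,0.84),img=None):
    """top-down picture at height z: col=(y-y0)*s, row=(x-x0)*s"""
    c=arm.get_calibration(n);P=np.linalg.inv(c["pose"])[:3]
    H=c["K"]@np.c_[P[:,0],P[:,1],P[:,2]*z+P[:,3]]          # world xy ->pixel
    A=np.array([[0,1/s,box[0]],[1/s,0,box[1]],[0,0,1]])     # out pixel->world
    if img is None: img=arm.grab_frame(n)
    return cv2.warpPerspective(img,H@A,(int(box[3]*s),int(box[2]*s)),flags=cv2.INTER_CUBIC|cv2.WARP_INVERSE_MAP)
E
python3 - <<'E'
from h import *
for n in("scene","side"):
    im=arm.grab_frame(n); cv2.imwrite(f"pics/raw_{n}.png",im[:,:,::-1])
    for nm,z,lo,hi in(("blue",.008,(105,120,60),(125,255,255)),("orange",.008,(5,215,150),(16,255,255)),("red",.010,(0,190,90),(3,255,255)),("yellow",.045,(24,150,120),(32,255,255)),("green",.04,(55,120,40),(80,255,255))):
        r=rect(n,z,img=im);m=cv2.inRange(cv2.cvtColor(r,cv2.COLOR_RGB2HSV),lo,hi)
        m=cv2.morphologyEx(m,cv2.MORPH_CLOSE,np.ones((9,9)))
        cs=sorted(cv2.findContours(m,0,2)[0],key=cv2.contourArea)[-2:]
        for c in cs:
            (a,b),sz,ang=cv2.minAreaRect(c);print(n,nm,"x%.3f y%.3f"%(b/1000+X0,a/1000+Y0),np.round(sz),"ang%.1f"%ang,cv2.contourArea(c))
    r=rect(n,.025,img=im,s=1000,box=(.3,-.36,.5,.72))
    for i in range(0,720,100):cv2.putText(r,f"{-.36+i/1000:.2f}",(i,10),0,.35,(255,255,255));cv2.line(r,(i,0),(i,499),(200,200,200),1)
    for i in range(0,500,100):cv2.putText(r,f"{.3+i/1000:.2f}",(0,i+10),0,.35,(255,255,255));cv2.line(r,(0,i),(719,i),(200,200,200),1)
    cv2.imwrite(f"pics/rect_{n}.png",r[:,:,::-1])
E
```

```text
scene blue x0.764 y-0.123 [10. 33.] ang90.0 251.5
scene blue x0.484 y-0.298 [242. 164.] ang83.6 38716.0
scene orange x0.610 y0.211 [6. 2.] ang0.0 7.0
scene orange x0.523 y0.283 [157. 238.] ang10.5 33394.0
scene red x0.738 y-0.081 [7. 3.] ang45.0 12.0
scene red x0.403 y-0.119 [57. 15.] ang81.6 716.5
scene yellow x0.614 y0.012 [41. 36.] ang45.0 1159.0
scene green x0.464 y0.110 [41. 37.] ang74.1 1181.0
side blue x0.484 y-0.303 [239. 159.] ang83.7 37338.5
side red x0.405 y-0.124 [55. 11.] ang81.6 497.0
side yellow x0.613 y0.004 [36. 40.] ang90.0 1106.5
side green x0.467 y0.108 [33. 30.] ang26.6 767.0
```

View pics/rect_scene.png

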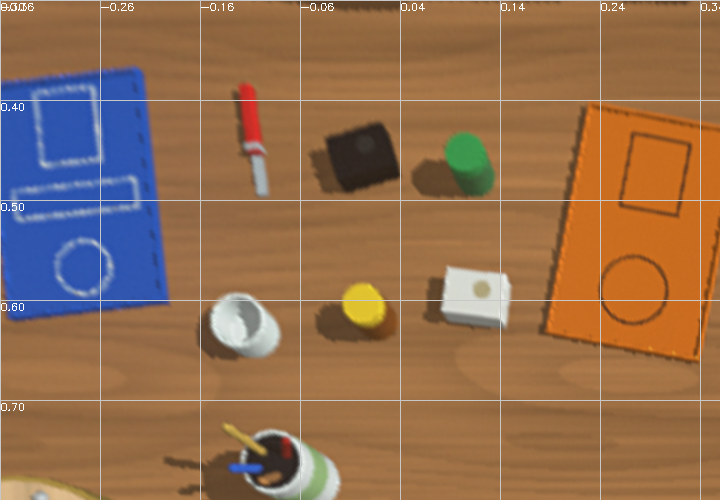

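View pics/rect_side.png

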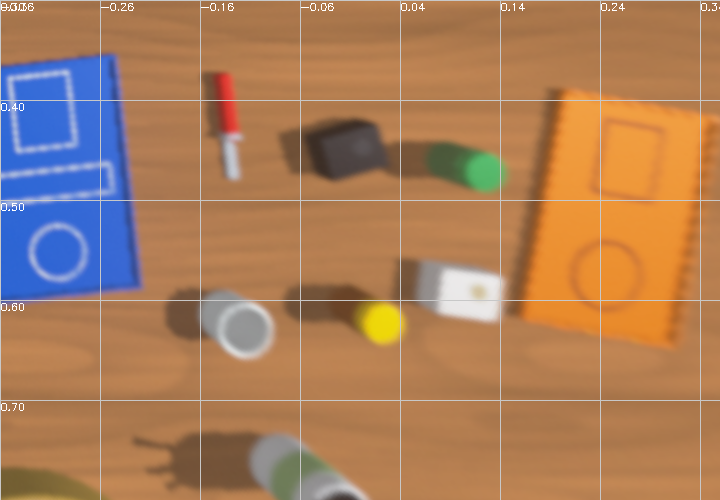

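The rectified views show the blue tray at left, yaw about 6°, and the orange tray at right, yaw about −10°. The stock sits between them: file (250,140), charcoal (362,156), cup (236,321), amber jar (364,305), white block (475,293) and green jar (467,160).

Next I'll move over the middle for a closer wrist look.

```bash
cat >> h.py <<'E'
def yaw(r): y=r.as_matrix()[:,1]; return np.degrees(np.arctan2(y[1],y[0]))
def plan(*goals):
    """goals (x,y,z,tool-y yaw deg): chained calls, printed as fractions"""
    o=arm.get_obs();p=o["ee_pos"];r=R.from_rotvec(o["orientation"])
    print("at",np.round(p,4),"yaw %.1f"%yaw(r),"t %.2f w %.4f F %s"%(o["t"],o["width"],np.round(o["ft_force"],1)))
    for g in goals:
        g=np.array(g,float);a=np.radians(g[3])
        G=R.from_matrix(np.array([[-np.sin(a),np.cos(a),0],[np.cos(a),np.sin(a),0],[0,0,-1]]))
        d=r.inv().apply(g[:3]-p)/.4;w=(r.inv()*G).as_rotvec()/(np.pi/2)
        print(g,"xyz",np.round(d,3),"w",np.round(w,3),"rows>=%d"%np.ceil(max(np.linalg.norm(d)*.4/.0625,np.linalg.norm(w)*90/10.7)))
        p,r=g[:3],G
E
sed -i 's/np.array(\[\[-np.sin(a),np.cos(a),0\],\[np.cos(a),np.sin(a),0\],\[0,0,-1\]\])/np.array([[-np.sin(a),np.cos(a),0],[np.cos(a),np.sin(a),0],[0,0,-1]])/' h.py
python3 -c "
from h import *
plan((.47,.25,.3,98),(.5,-.05,.3,98))"
```

```text
at [0.2483 0.5733 0.248 ] yaw 66.6 t 0.25 w 0.0852 F [-0.9 -0.5  0.6]
[ 0.47  0.25  0.3  98.  ] xyz [-0.83  -0.521 -0.13 ] w [-0.    -0.    -0.349] rows>=7
[ 5.0e-01 -5.0e-02  3.0e-01  9.8e+01] xyz [ 0.03  -0.753  0.   ] w [0. 0. 0.] rows>=5
```

Call:
{"op": "step_arm", "data": {
  "targets": [
    {"x":-0.83,"y":-0.521,"z":-0.13,"wz":-0.349,"grip":1},
    {"x":-0.83,"y":-0.521,"z":-0.13,"wz":-0.349,"grip":1},
    {"x":-0.83,"y":-0.521,"z":-0.13,"wz":-0.349,"grip":1},
    {"x":-0.83,"y":-0.521,"z":-0.13,"wz":-0.349,"grip":1},
    {"x":-0.83,"y":-0.521,"z":-0.13,"wz":-0.349,"grip":1},
    {"x":-0.83,"y":-0.521,"z":-0.13,"wz":-0.349,"grip":1},
    {"x":-0.83,"y":-0.521,"z":-0.13,"wz":-0.349,"grip":1},
    {"x":-0.83,"y":-0.521,"z":-0.13,"wz":-0.349,"grip":1},
    {"x":-0.83,"y":-0.521,"z":-0.13,"wz":-0.349,"grip":1}
  ]
}}

```text
invalid input at $.targets[0]: expected keys x, y, z, wx, wy, wz, grip
```

Call:
{"op": "step_arm", "data": {
  "targets": [
    {"x":0.03,"y":-0.753,"grip":0.5},
    {"x":0.03,"y":-0.753,"grip":0.5},
    {"x":0.03,"y":-0.753,"grip":0.5},
    {"x":0.03,"y":-0.753,"grip":0.5},
    {"x":0.03,"y":-0.753,"grip":0.5},
    {"x":0.03,"y":-0.753,"grip":0.5},
    {"x":0.03,"y":-0.753,"grip":0.5},
    {"x":0.03,"y":-0.753,"grip":0.5},
    {"x":0.03,"y":-0.753,"grip":0.5}
  ]
}}

```text
invalid input at $.targets[0]: expected keys x, y, z, wx, wy, wz, grip
```

```bash
cat >> h.py <<'E'
def wrect(z,s,box,img,o):
    """top-down from the wrist fisheye"""
    c=arm.get_calibration("wrist");K=c["K"];T=np.eye(4);T[:3,:3]=R.from_rotvec(o["orientation"]).as_matrix();T[:3,3]=o["ee_pos"]
    M=np.linalg.inv(T@c["tool_from_camera"])
    j,i=np.meshgrid(np.arange(int(box[3]*s)),np.arange(int(box[2]*s)))
    W=np.stack([i/s+box[0],j/s+box[1],0*i+z],-1).reshape(-1,1,3).astype(float)
    q,_=cv2.fisheye.projectPoints(W,cv2.Rodrigues(M[:3,:3])[0],M[:3,3],K,np.zeros(4))
    q=q.reshape(*i.shape,2).astype(np.float32)
    return cv2.remap(img,q[...,0],q[...,1],cv2.INTER_CUBIC)
E
python3 - <<'E'
from h import *
plan()
o=arm.get_obs();im=arm.grab_frame("wrist");cv2.imwrite("pics/w1raw.png",im[:,:,::-1])
for nm,z,lo,hi in(("blue",.008,(105,120,60),(125,255,255)),("orange",.008,(5,215,150),(16,255,255)),("red",.010,(0,190,90),(3,255,255)),("yellow",.045,(24,150,120),(32,255,255)),("green",.045,(55,120,40),(80,255,255))):
    r=wrect(z,1000,(.25,-.42,.55,.84),im,o);m=cv2.morphologyEx(cv2.inRange(cv2.cvtColor(r,cv2.COLOR_RGB2HSV),lo,hi),cv2.MORPH_CLOSE,np.ones((9,9)))
    c=max(cv2.findContours(m,0,2)[0],key=cv2.contourArea,default=None)
    if c is not None:
        (a,b),sz,ang=cv2.minAreaRect(c);print(nm,"x%.3f y%.3f"%(b/1000+X0,a/1000+Y0),np.round(sz),"ang%.1f"%ang)
r=wrect(.025,1000,(.3,-.40,.5,.8),im,o)
for i in range(0,800,100):cv2.putText(r,f"{-.40+i/1000:.2f}",(i,10),0,.35,(255,255,255));cv2.line(r,(i,0),(i,499),(200,200,200),1)
for i in range(0,500,100):cv2.putText(r,f"{.3+i/1000:.2f}",(0,i+10),0,.35,(255,255,255));cv2.line(r,(0,i),(799,i),(200,200,200),1)
cv2.imwrite("pics/w1.png",r[:,:,::-1])
E
```

```text
at [0.2483 0.5733 0.248 ] yaw 66.6 t 0.25 w 0.0852 F [-0.9 -0.5  0.6]
blue x0.498 y-0.288 [ 96. 224.] ang58.3
orange x0.463 y0.352 [60. 96.] ang4.3
red x0.408 y-0.115 [70. 32.] ang80.9
```

View pics/w1.png

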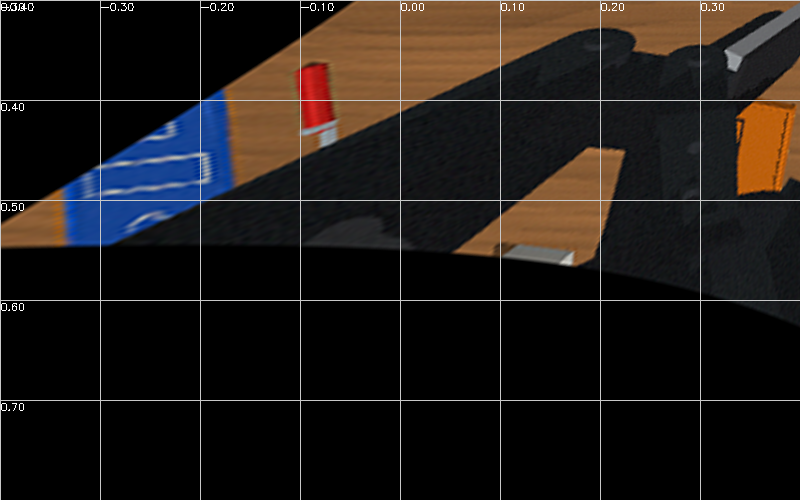

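The move was refused because every row needs all the keys, so this picture is from the start pose. It does confirm that the wrist rectification is consistent with the file and the trays. I'll redo the move.

Call:
{"op": "step_arm", "data": {
  "targets": [
    {"x":-0.83,"y":-0.521,"z":-0.13,"wx":0,"wy":0,"wz":-0.349,"grip":1},
    {"x":-0.83,"y":-0.521,"z":-0.13,"wx":0,"wy":0,"wz":-0.349,"grip":1},
    {"x":-0.83,"y":-0.521,"z":-0.13,"wx":0,"wy":0,"wz":-0.349,"grip":1},
    {"x":-0.83,"y":-0.521,"z":-0.13,"wx":0,"wy":0,"wz":-0.349,"grip":1},
    {"x":-0.83,"y":-0.521,"z":-0.13,"wx":0,"wy":0,"wz":-0.349,"grip":1},
    {"x":-0.83,"y":-0.521,"z":-0.13,"wx":0,"wy":0,"wz":-0.349,"grip":1},
    {"x":-0.83,"y":-0.521,"z":-0.13,"wx":0,"wy":0,"wz":-0.349,"grip":1},
    {"x":-0.83,"y":-0.521,"z":-0.13,"wx":0,"wy":0,"wz":-0.349,"grip":1},
    {"x":-0.83,"y":-0.521,"z":-0.13,"wx":0,"wy":0,"wz":-0.349,"grip":1}
  ]
}}

```text
t: 1.42
ee_pos: [0.4691, 0.2519, 0.3002]
orientation: [0.222, -3.133, -0.002]
ft_force: [-0.7, 1.0, 0.4]
width: 0.0853
finger_force: 0.0
```

Call:
{"op": "step_arm", "data": {
  "targets": [
    {"x":0.03,"y":-0.753,"z":0,"wx":0,"wy":0,"wz":0,"grip":1},
    {"x":0.03,"y":-0.753,"z":0,"wx":0,"wy":0,"wz":0,"grip":1},
    {"x":0.03,"y":-0.753,"z":0,"wx":0,"wy":0,"wz":0,"grip":1},
    {"x":0.03,"y":-0.753,"z":0,"wx":0,"wy":0,"wz":0,"grip":1},
    {"x":0.03,"y":-0.753,"z":0,"wx":0,"wy":0,"wz":0,"grip":1},
    {"x":0.03,"y":-0.753,"z":0,"wx":0,"wy":0,"wz":0,"grip":1},
    {"x":0.03,"y":-0.753,"z":0,"wx":0,"wy":0,"wz":0,"grip":1},
    {"x":0.03,"y":-0.753,"z":0,"wx":0,"wy":0,"wz":0,"grip":1}
  ]
}}

```text
t: 2.42
ee_pos: [0.5003, -0.0468, 0.3004]
orientation: [-0.226, 3.133, 0.002]
ft_force: [1.2, 0.0, -0.6]
width: 0.0856
finger_force: 0.0
```

Run:
```python
from h import *
plan()
o=arm.get_obs();im=arm.grab_frame("wrist");cv2.imwrite("pics/w2raw.png",im[:,:,::-1])
for nm,z,lo,hi in(("blue",.008,(105,120,60),(125,255,255)),("orange",.008,(5,215,150),(16,255,255)),("red",.010,(0,190,90),(3,255,255)),("yellow",.045,(24,150,120),(32,255,255)),("green",.045,(55,120,40),(80,255,255))):
    r=wrect(z,1000,(.25,-.42,.55,.84),im,o);m=cv2.morphologyEx(cv2.inRange(cv2.cvtColor(r,cv2.COLOR_RGB2HSV),lo,hi),cv2.MORPH_CLOSE,np.ones((9,9)))
    c=max(cv2.findContours(m,0,2)[0],key=cv2.contourArea,default=None)
    if c is not None:
        (a,b),sz,ang=cv2.minAreaRect(c);print(nm,"x%.3f y%.3f"%(b/1000+X0,a/1000+Y0),np.round(sz),"ang%.1f"%ang)
r=wrect(.025,1000,(.3,-.40,.5,.8),im,o)
for i in range(0,800,100):cv2.putText(r,f"{-.40+i/1000:.2f}",(i,10),0,.35,(255,255,255));cv2.line(r,(i,0),(i,499),(200,200,200),1)
for i in range(0,500,100):cv2.putText(r,f"{.3+i/1000:.2f}",(0,i+10),0,.35,(255,255,255));cv2.line(r,(0,i),(799,i),(200,200,200),1)
cv2.imwrite("pics/w2.png",r[:,:,::-1])
```

```text
at [ 0.5003 -0.0468  0.3004] yaw 98.3 t 2.42 w 0.0856 F [ 1.2  0.  -0.6]
blue x0.484 y-0.299 [240. 164.] ang83.4
orange x0.573 y0.274 [159. 139.] ang10.2
red x0.409 y-0.120 [69. 14.] ang82.1
yellow x0.612 y0.009 [38. 37.] ang68.2
green x0.465 y0.108 [36. 37.] ang26.6
```

View pics/w2.png

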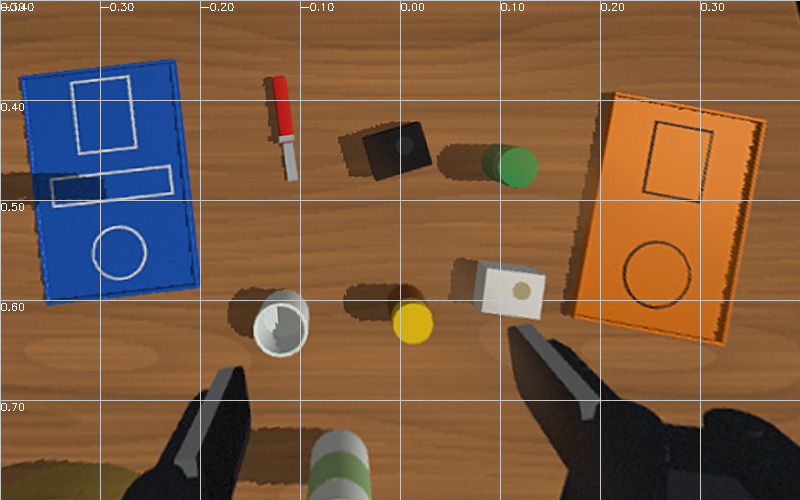

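The wrist view confirms the earlier estimates. Both trays are complete in frame, file at (285,128), charcoal at (398,150), white block at (512,291), cup rim at (281,328) and amber lid at (413,323). I'll start with the file.

```bash
python3 -c "
from h import *
plan((.4288,-.1173,.07,98))"
```

```text
at [ 0.5003 -0.0472  0.3004] yaw 98.2 t 2.48 w 0.0852 F [-0.1 -0.1 -0.4]
[ 4.288e-01 -1.173e-01  7.000e-02  9.800e+01] xyz [ 0.202 -0.148  0.576] w [0.001 0.    0.003] rows>=5
```

Call:
{"op": "step_arm", "data": {
  "targets": [
    {"x":0.2,"y":-0.145,"z":0.575,"wx":0,"wy":0,"wz":0,"grip":0.5},
    {"x":0.2,"y":-0.145,"z":0.575,"wx":0,"wy":0,"wz":0,"grip":0.5},
    {"x":0.2,"y":-0.145,"z":0.575,"wx":0,"wy":0,"wz":0,"grip":0.5},
    {"x":0.2,"y":-0.145,"z":0.575,"wx":0,"wy":0,"wz":0,"grip":0.5},
    {"x":0.2,"y":-0.145,"z":0.575,"wx":0,"wy":0,"wz":0,"grip":0.5},
    {"x":0.2,"y":-0.145,"z":0.575,"wx":0,"wy":0,"wz":0,"grip":0.5},
    {"x":0.2,"y":-0.145,"z":0.575,"wx":0,"wy":0,"wz":0,"grip":0.5},
    {"x":0.2,"y":-0.145,"z":0.575,"wx":0,"wy":0,"wz":0,"grip":0.5}
  ]
}}

```text
t: 3.48
ee_pos: [0.4309, -0.1178, 0.0721]
orientation: [-0.22, 3.129, -0.0]
ft_force: [-0.3, -0.3, -1.7]
width: 0.0429
finger_force: 0.0
```

```bash
python3 -c "
from h import *
plan((.4288,-.1173,.020,98),(.4288,-.1173,.1,98),(.489,-.299,.1,40),(.489,-.299,.06,6.5))
print(arm.get_obs()['qpos'])"
```

```text
at [ 0.4309 -0.1178  0.0721] yaw 98.0 t 3.48 w 0.0429 F [-0.3 -0.3 -1.7]
[ 4.288e-01 -1.173e-01  2.000e-02  9.800e+01] xyz [0.006 0.002 0.13 ] w [-0.     0.003  0.   ] rows>=1
[ 0.4288 -0.1173  0.1    98.    ] xyz [ 0.   0.  -0.2] w [0. 0. 0.] rows>=2
[ 0.489 -0.299  0.1   40.   ] xyz [-0.086 -0.471  0.   ] w [0.    0.    0.644] rows>=6
[ 0.489 -0.299  0.06   6.5  ] xyz [0.  0.  0.1] w [0.    0.    0.372] rows>=4
[ 0.21561851  0.81641142 -0.08316132  2.22923072  0.57189376  0.11056474
  1.30063496]
```

Call:
{"op": "step_arm", "data": {
  "targets": [
    {"x":0.004,"y":0.002,"z":0.06,"wx":0,"wy":0,"wz":0,"grip":0.5},
    {"x":0.004,"y":0.002,"z":0.11,"wx":0,"wy":0,"wz":0,"grip":0.5},
    {"x":0.004,"y":0.002,"z":0.127,"wx":0,"wy":0,"wz":0,"grip":0.5},
    {"x":0.004,"y":0.002,"z":0.127,"wx":0,"wy":0,"wz":0,"grip":0.5},
    {"x":0.004,"y":0.002,"z":0.127,"wx":0,"wy":0,"wz":0,"grip":0},
    {"x":0.004,"y":0.002,"z":0.127,"wx":0,"wy":0,"wz":0,"grip":0},
    {"x":0.004,"y":0.002,"z":0.127,"wx":0,"wy":0,"wz":0,"grip":0},
    {"x":0.004,"y":0.002,"z":0.127,"wx":0,"wy":0,"wz":0,"grip":0},
    {"x":0.004,"y":0.002,"z":0.127,"wx":0,"wy":0,"wz":0,"grip":0}
  ]
}}

```text
t: 4.6
ee_pos: [0.4281, -0.1178, 0.0203]
orientation: [-0.219, 3.132, -0.002]
ft_force: [-0.0, -0.2, 6.6]
width: 0.0114
finger_force: 60.9
```

Call:
{"op": "step_arm", "data": {
  "targets": [
    {"x":0,"y":0,"z":-0.03,"wx":0,"wy":0,"wz":0,"grip":0},
    {"x":0,"y":0,"z":-0.1,"wx":0,"wy":0,"wz":0,"grip":0},
    {"x":0,"y":0,"z":-0.2,"wx":0,"wy":0,"wz":0,"grip":0},
    {"x":0,"y":0,"z":-0.2,"wx":0,"wy":0,"wz":0,"grip":0},
    {"x":0,"y":0,"z":-0.2,"wx":0,"wy":0,"wz":0,"grip":0}
  ]
}}

```text
t: 5.22
ee_pos: [0.4274, -0.1179, 0.0995]
orientation: [-0.218, 3.133, -0.001]
ft_force: [0.7, 0.6, -0.4]
width: 0.0118
finger_force: 60.1
```

Run:
```python
from h import *
plan((.489,-.299,.1,40),(.489,-.299,.06,6.5))
a=arm.grab_frame("wrist")[:,:,::-1]
b=arm.grab_frame("side")[200:290,180:300,::-1]
cv2.imwrite("pics/f1.png",np.hstack([a,cv2.resize(b,(288,384),interpolation=cv2.INTER_CUBIC)]))
```

```text
at [ 0.4274 -0.1179  0.0995] yaw 98.0 t 5.22 w 0.0118 F [ 0.7  0.6 -0.4]
[ 0.489 -0.299  0.1   40.   ] xyz [-0.09  -0.47  -0.001] w [-0.     0.001  0.644] rows>=6
[ 0.489 -0.299  0.06   6.5  ] xyz [0.  0.  0.1] w [0.    0.    0.372] rows>=4
```

View pics/f1.png

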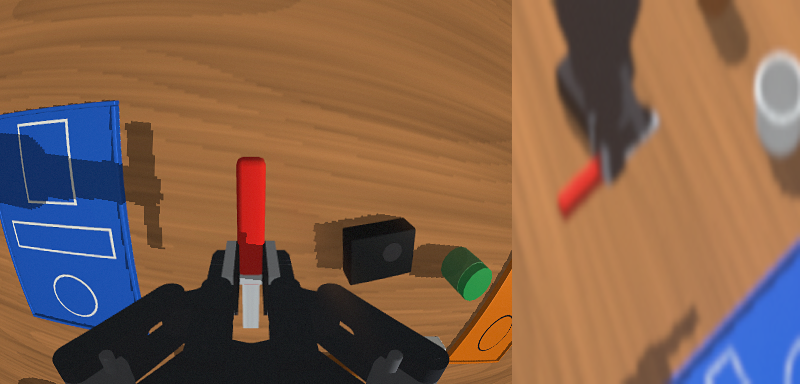

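The file is gripped squarely across its handle and hangs level.

Call:
{"op": "step_arm", "data": {
  "targets": [
    {"x":-0.09,"y":-0.47,"z":0,"wx":0,"wy":0,"wz":0.64,"grip":0},
    {"x":-0.09,"y":-0.47,"z":0,"wx":0,"wy":0,"wz":0.64,"grip":0},
    {"x":-0.09,"y":-0.47,"z":0,"wx":0,"wy":0,"wz":0.64,"grip":0},
    {"x":-0.09,"y":-0.47,"z":0,"wx":0,"wy":0,"wz":0.64,"grip":0},
    {"x":-0.09,"y":-0.47,"z":0,"wx":0,"wy":0,"wz":0.64,"grip":0},
    {"x":-0.09,"y":-0.47,"z":0,"wx":0,"wy":0,"wz":0.64,"grip":0}
  ]
}}

```text
t: 6.08
ee_pos: [0.4885, -0.2987, 0.0979]
orientation: [-1.321, -2.848, 0.002]
ft_force: [-0.6, 0.1, -1.3]
width: 0.0123
finger_force: 60.1
```

Call:
{"op": "step_arm", "data": {
  "targets": [
    {"x":0,"y":0,"z":0.1,"wx":0,"wy":0,"wz":0.375,"grip":0},
    {"x":0,"y":0,"z":0.1,"wx":0,"wy":0,"wz":0.375,"grip":0},
    {"x":0,"y":0,"z":0.1,"wx":0,"wy":0,"wz":0.375,"grip":0},
    {"x":0,"y":0,"z":0.1,"wx":0,"wy":0,"wz":0.375,"grip":0},
    {"x":0,"y":0,"z":0.1,"wx":0,"wy":0,"wz":0.375,"grip":0},
    {"x":0,"y":0,"z":0.1,"wx":0,"wy":0,"wz":0.375,"grip":0}
  ]
}}

```text
t: 6.82
ee_pos: [0.489, -0.2988, 0.0592]
orientation: [-2.087, -2.348, 0.0]
ft_force: [0.2, -0.1, -0.8]
width: 0.0118
finger_force: 60.1
```

```bash
python3 -c "
from h import *
plan((.489,-.299,.0255,6.5))"
```

```text
at [ 0.489  -0.2988  0.0592] yaw 6.7 t 6.83 w 0.0118 F [ 0.2 -0.1 -0.8]
[ 0.489  -0.299   0.0255  6.5   ] xyz [-0.001 -0.     0.084] w [-0.    -0.     0.003] rows>=1
```

Call:
{"op": "step_arm", "data": {
  "targets": [
    {"x":0,"y":0,"z":0.04,"wx":0,"wy":0,"wz":0,"grip":0},
    {"x":0,"y":0,"z":0.07,"wx":0,"wy":0,"wz":0,"grip":0},
    {"x":0,"y":0,"z":0.084,"wx":0,"wy":0,"wz":0,"grip":0},
    {"x":0,"y":0,"z":0.084,"wx":0,"wy":0,"wz":0,"grip":0},
    {"x":0,"y":0,"z":0.084,"wx":0,"wy":0,"wz":0,"grip":0}
  ]
}}

```text
t: 7.45
ee_pos: [0.4891, -0.2987, 0.0256]
orientation: [-2.089, -2.346, -0.0]
ft_force: [-0.1, -0.4, -0.7]
width: 0.0124
finger_force: 60.1
```

Call:
{"op": "step_arm", "data": {
  "targets": [
    {"x":0,"y":0,"z":0,"wx":0,"wy":0,"wz":0,"grip":0.4},
    {"x":0,"y":0,"z":0,"wx":0,"wy":0,"wz":0,"grip":0.4},
    {"x":0,"y":0,"z":0,"wx":0,"wy":0,"wz":0,"grip":0.4},
    {"x":0,"y":0,"z":-0.1,"wx":0,"wy":0,"wz":0,"grip":0.4},
    {"x":0,"y":0,"z":-0.3,"wx":0,"wy":0,"wz":0,"grip":0.4},
    {"x":0,"y":0,"z":-0.3,"wx":0,"wy":0,"wz":0,"grip":1},
    {"x":0,"y":0,"z":-0.3,"wx":0,"wy":0,"wz":0,"grip":1}
  ]
}}

```text
t: 8.32
ee_pos: [0.4899, -0.2993, 0.1474]
orientation: [2.087, 2.344, 0.001]
ft_force: [0.1, -1.0, 0.0]
width: 0.0692
finger_force: 0.0
```

```bash
python3 -c "
from h import *
plan((.545,-.06,.145,0),(.591,.112,.07,-9))"
```

```text
at [ 0.4899 -0.2993  0.1474] yaw 6.6 t 8.32 w 0.0692 F [ 0.1 -1.   0. ]
[ 0.545 -0.06   0.145  0.   ] xyz [0.578 0.206 0.005] w [0.002 0.001 0.074] rows>=4
[ 0.591  0.112  0.07  -9.   ] xyz [0.43  0.115 0.187] w [0.  0.  0.1] rows>=4
```

Call:
{"op": "step_arm", "data": {
  "targets": [
    {"x":0.578,"y":0.206,"z":0,"wx":0,"wy":0,"wz":0.074,"grip":1},
    {"x":0.578,"y":0.206,"z":0,"wx":0,"wy":0,"wz":0.074,"grip":1},
    {"x":0.578,"y":0.206,"z":0,"wx":0,"wy":0,"wz":0.074,"grip":1},
    {"x":0.578,"y":0.206,"z":0,"wx":0,"wy":0,"wz":0.074,"grip":1}
  ]
}}

```text
t: 8.82
ee_pos: [0.5436, -0.0573, 0.1443]
orientation: [-2.22, -2.22, 0.003]
ft_force: [0.5, 0.6, -0.3]
width: 0.0854
finger_force: 0.0
```

Call:
{"op": "step_arm", "data": {
  "targets": [
    {"x":0.43,"y":0.115,"z":0.05,"wx":0,"wy":0,"wz":0.1,"grip":1},
    {"x":0.43,"y":0.115,"z":0.1,"wx":0,"wy":0,"wz":0.1,"grip":1},
    {"x":0.43,"y":0.115,"z":0.14,"wx":0,"wy":0,"wz":0.1,"grip":1},
    {"x":0.43,"y":0.115,"z":0.187,"wx":0,"wy":0,"wz":0.1,"grip":1},
    {"x":0.43,"y":0.115,"z":0.187,"wx":0,"wy":0,"wz":0.1,"grip":1},
    {"x":0.43,"y":0.115,"z":0.187,"wx":0,"wy":0,"wz":0.1,"grip":1}
  ]
}}

```text
t: 9.57
ee_pos: [0.5902, 0.1098, 0.0711]
orientation: [2.391, 2.036, -0.003]
ft_force: [0.2, -0.1, 0.6]
width: 0.0852
finger_force: 0.0
```

Run:
```python
from h import *
plan((.591,.112,.022,-9))
a=arm.grab_frame("wrist")[:,:,::-1]
b=arm.grab_frame("side")[240:350,200:350,::-1]
cv2.imwrite("pics/b1.png",np.hstack([a[:340,:400],cv2.resize(b,(400,340),interpolation=cv2.INTER_CUBIC)]))
```

```text
at [0.5902 0.1098 0.0711] yaw -9.2 t 9.57 w 0.0852 F [ 0.2 -0.1  0.6]
[ 0.591  0.112  0.022 -9.   ] xyz [0.006 0.001 0.123] w [-0.     0.001 -0.002] rows>=1
```

View pics/b1.png

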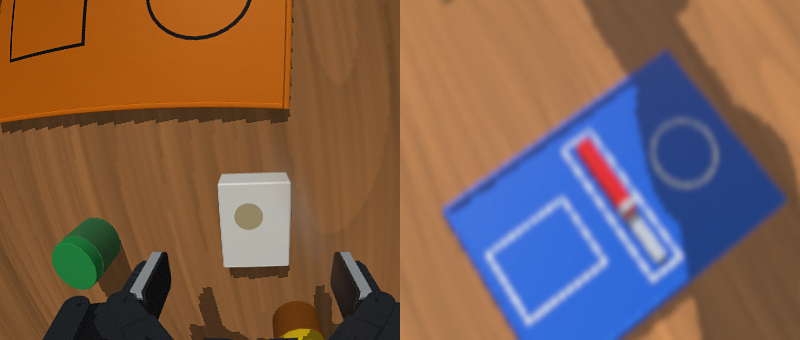

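The file lies centred in its outline, and the white block sits square between the jaws (centre column about 255). I'll grip it.

Call:
{"op": "step_arm", "data": {
  "targets": [
    {"x":0.006,"y":0.001,"z":0.06,"wx":0,"wy":0,"wz":0,"grip":1},
    {"x":0.006,"y":0.001,"z":0.11,"wx":0,"wy":0,"wz":0,"grip":1},
    {"x":0.006,"y":0.001,"z":0.122,"wx":0,"wy":0,"wz":0,"grip":1},
    {"x":0.006,"y":0.001,"z":0.122,"wx":0,"wy":0,"wz":0,"grip":0.3},
    {"x":0.006,"y":0.001,"z":0.122,"wx":0,"wy":0,"wz":0,"grip":0.3},
    {"x":0.006,"y":0.001,"z":0.122,"wx":0,"wy":0,"wz":0,"grip":0.3},
    {"x":0.006,"y":0.001,"z":0.122,"wx":0,"wy":0,"wz":0,"grip":0.3},
    {"x":0.006,"y":0.001,"z":0.122,"wx":0,"wy":0,"wz":0,"grip":0.3}
  ]
}}

```text
t: 10.68
ee_pos: [0.5919, 0.1149, 0.0233]
orientation: [2.389, 2.039, 0.003]
ft_force: [-0.9, 0.3, 6.3]
width: 0.044
finger_force: 63.0
```

Call:
{"op": "step_arm", "data": {
  "targets": [
    {"x":0,"y":0,"z":-0.05,"wx":0,"wy":0,"wz":0,"grip":0.3},
    {"x":0,"y":0,"z":-0.15,"wx":0,"wy":0,"wz":0,"grip":0.3},
    {"x":0,"y":0,"z":-0.25,"wx":0,"wy":0,"wz":0,"grip":0.3},
    {"x":0,"y":0,"z":-0.25,"wx":0,"wy":0,"wz":0,"grip":0.3}
  ]
}}

```text
t: 11.18
ee_pos: [0.5935, 0.1152, 0.1265]
orientation: [2.387, 2.037, 0.011]
ft_force: [-0.2, 0.0, -1.0]
width: 0.0436
finger_force: 62.4
```

```bash
python3 -c "
from h import *
plan((.53,-.05,.12,-45),(.4145,-.3075,.07,-83.5))"
```

```text
at [0.5935 0.1152 0.1265] yaw -9.0 t 11.18 w 0.0436 F [-0.2  0.  -1. ]
[  0.53  -0.05   0.12 -45.  ] xyz [-0.433 -0.092  0.014] w [ 0.004 -0.003  0.4  ] rows>=4
[ 4.145e-01 -3.075e-01  7.000e-02 -8.350e+01] xyz [-0.659  0.251  0.125] w [0.    0.    0.428] rows>=5
```

Call:
{"op": "step_arm", "data": {
  "targets": [
    {"x":-0.43,"y":-0.092,"z":0,"wx":0,"wy":0,"wz":0.4,"grip":0.3},
    {"x":-0.43,"y":-0.092,"z":0,"wx":0,"wy":0,"wz":0.4,"grip":0.3},
    {"x":-0.43,"y":-0.092,"z":0,"wx":0,"wy":0,"wz":0.4,"grip":0.3},
    {"x":-0.43,"y":-0.092,"z":0,"wx":0,"wy":0,"wz":0.4,"grip":0.3}
  ]
}}

```text
t: 11.68
ee_pos: [0.5246, -0.0554, 0.1221]
orientation: [2.908, 1.184, -0.008]
ft_force: [0.0, 0.5, -1.3]
width: 0.0435
finger_force: 62.4
```

Call:
{"op": "step_arm", "data": {
  "targets": [
    {"x":-0.65,"y":0.251,"z":0,"wx":0,"wy":0,"wz":0.428,"grip":0.3},
    {"x":-0.65,"y":0.251,"z":0,"wx":0,"wy":0,"wz":0.428,"grip":0.3},
    {"x":-0.65,"y":0.251,"z":0,"wx":0,"wy":0,"wz":0.428,"grip":0.3},
    {"x":-0.65,"y":0.251,"z":0.05,"wx":0,"wy":0,"wz":0.428,"grip":0.3},
    {"x":-0.65,"y":0.251,"z":0.125,"wx":0,"wy":0,"wz":0.428,"grip":0.3},
    {"x":-0.65,"y":0.251,"z":0.125,"wx":0,"wy":0,"wz":0.428,"grip":0.3},
    {"x":-0.65,"y":0.251,"z":0.125,"wx":0,"wy":0,"wz":0.428,"grip":0.3},
    {"x":-0.65,"y":0.251,"z":0.125,"wx":0,"wy":0,"wz":0.428,"grip":0.3}
  ]
}}

```text
t: 12.68
ee_pos: [0.4162, -0.3027, 0.073]
orientation: [-3.136, -0.181, -0.002]
ft_force: [-0.2, -0.5, -1.4]
width: 0.0435
finger_force: 62.2
```

```bash
python3 -c "
from h import *
plan((.417,-.307,.0285,-83.5))"
```

```text
at [ 0.4162 -0.3027  0.073 ] yaw -83.4 t 12.68 w 0.0435 F [-0.2 -0.5 -1.4]
[ 4.17e-01 -3.07e-01  2.85e-02 -8.35e+01] xyz [0.001 0.011 0.111] w [-0.    -0.001  0.001] rows>=1
```

Call:
{"op": "step_arm", "data": {
  "targets": [
    {"x":0.001,"y":0.01,"z":0.05,"wx":0,"wy":0,"wz":0,"grip":0.3},
    {"x":0.001,"y":0.01,"z":0.08,"wx":0,"wy":0,"wz":0,"grip":0.3},
    {"x":0.001,"y":0.01,"z":0.095,"wx":0,"wy":0,"wz":0,"grip":0.3},
    {"x":0.001,"y":0.01,"z":0.105,"wx":0,"wy":0,"wz":0,"grip":0.3},
    {"x":0.001,"y":0.01,"z":0.105,"wx":0,"wy":0,"wz":0,"grip":0.3}
  ]
}}

```text
t: 13.3
ee_pos: [0.4157, -0.308, 0.0303]
orientation: [-3.136, -0.177, 0.0]
ft_force: [0.1, 0.8, -0.0]
width: 0.0439
finger_force: 62.3
```

Call:
{"op": "step_arm", "data": {
  "targets": [
    {"x":0.003,"y":0,"z":0.005,"wx":0,"wy":0,"wz":0,"grip":0.3},
    {"x":0.003,"y":0,"z":0.005,"wx":0,"wy":0,"wz":0,"grip":0.3},
    {"x":0.003,"y":0,"z":0.005,"wx":0,"wy":0,"wz":0,"grip":0.9},
    {"x":0.003,"y":0,"z":0.005,"wx":0,"wy":0,"wz":0,"grip":0.9},
    {"x":0.003,"y":0,"z":0.005,"wx":0,"wy":0,"wz":0,"grip":0.9},
    {"x":0.003,"y":0,"z":-0.1,"wx":0,"wy":0,"wz":0,"grip":0.9},
    {"x":0.003,"y":0,"z":-0.25,"wx":0,"wy":0,"wz":0,"grip":0.9},
    {"x":0.003,"y":0,"z":-0.25,"wx":0,"wy":0,"wz":0,"grip":0.9}
  ]
}}

```text
t: 14.3
ee_pos: [0.4189, -0.3097, 0.1341]
orientation: [3.132, 0.176, 0.01]
ft_force: [-0.6, -0.6, 0.1]
width: 0.077
finger_force: 0.0
```

```bash
python3 -c "
from h import *
plan((.6125,.009,.13,-83.5),(.6125,.009,.09,-83.5))"
```

```text
at [ 0.4189 -0.3097  0.1341] yaw -83.6 t 14.30 w 0.0770 F [-0.6 -0.6  0.1]
[ 6.125e-01  9.000e-03  1.300e-01 -8.350e+01] xyz [ 0.57  -0.737  0.01 ] w [ 0.003 -0.004 -0.001] rows>=6
[ 6.125e-01  9.000e-03  9.000e-02 -8.350e+01] xyz [0.  0.  0.1] w [0. 0. 0.] rows>=1
```

Call:
{"op": "step_arm", "data": {
  "targets": [
    {"x":0.57,"y":-0.737,"z":0.01,"wx":0,"wy":0,"wz":0,"grip":0.9},
    {"x":0.57,"y":-0.737,"z":0.01,"wx":0,"wy":0,"wz":0,"grip":0.9},
    {"x":0.57,"y":-0.737,"z":0.01,"wx":0,"wy":0,"wz":0,"grip":0.9},
    {"x":0.57,"y":-0.737,"z":0.01,"wx":0,"wy":0,"wz":0,"grip":0.9},
    {"x":0.57,"y":-0.737,"z":0.01,"wx":0,"wy":0,"wz":0,"grip":0.9},
    {"x":0.57,"y":-0.737,"z":0.01,"wx":0,"wy":0,"wz":0,"grip":0.9},
    {"x":0.57,"y":-0.737,"z":0.05,"wx":0,"wy":0,"wz":0,"grip":0.9},
    {"x":0.57,"y":-0.737,"z":0.1,"wx":0,"wy":0,"wz":0,"grip":0.9},
    {"x":0.57,"y":-0.737,"z":0.1,"wx":0,"wy":0,"wz":0,"grip":0.9},
    {"x":0.57,"y":-0.737,"z":0.1,"wx":0,"wy":0,"wz":0,"grip":0.9}
  ]
}}

```text
t: 15.55
ee_pos: [0.61, 0.0097, 0.0903]
orientation: [3.136, 0.175, -0.001]
ft_force: [-0.2, 0.7, -0.4]
width: 0.0768
finger_force: 0.0
```

```bash
python3 -c "
from h import *
plan((.6125,.009,.026,-83.5))
o=arm.get_obs();im=arm.grab_frame('wrist')
r=wrect(.045,1000,(.5,-.1,.25,.25),im,o);m=cv2.inRange(cv2.cvtColor(r,cv2.COLOR_RGB2HSV),(24,150,120),(32,255,255));c=max(cv2.findContours(m,0,2)[0],key=cv2.contourArea);(a,b),rad=cv2.minEnclosingCircle(c);print('lid',b/1000+.5,a/1000-.1,rad)"
```

```text
at [0.61   0.0097 0.0903] yaw -83.6 t 15.55 w 0.0768 F [-0.2  0.7 -0.4]
[ 6.125e-01  9.000e-03  2.600e-02 -8.350e+01] xyz [0.006 0.002 0.161] w [ 0.     0.    -0.001] rows>=2
lid 0.6139585800170898 0.009843055725097652 20.07488441467285
```

Call:
{"op": "step_arm", "data": {
  "targets": [
    {"x":0.009,"y":0.001,"z":0.05,"wx":0,"wy":0,"wz":0,"grip":0.9},
    {"x":0.009,"y":0.001,"z":0.1,"wx":0,"wy":0,"wz":0,"grip":0.9},
    {"x":0.009,"y":0.001,"z":0.15,"wx":0,"wy":0,"wz":0,"grip":0.9},
    {"x":0.009,"y":0.001,"z":0.16,"wx":0,"wy":0,"wz":0,"grip":0.9},
    {"x":0.009,"y":0.001,"z":0.16,"wx":0,"wy":0,"wz":0,"grip":0.25},
    {"x":0.009,"y":0.001,"z":0.16,"wx":0,"wy":0,"wz":0,"grip":0.25},
    {"x":0.009,"y":0.001,"z":0.16,"wx":0,"wy":0,"wz":0,"grip":0.25},
    {"x":0.009,"y":0.001,"z":0.16,"wx":0,"wy":0,"wz":0,"grip":0.25},
    {"x":0.009,"y":0.001,"z":0.16,"wx":0,"wy":0,"wz":0,"grip":0.25}
  ]
}}

```text
t: 16.73
ee_pos: [0.6147, 0.0105, 0.0273]
orientation: [3.136, 0.177, 0.003]
ft_force: [-0.3, -0.7, 5.5]
width: 0.0382
finger_force: 60.9
```

Call:
{"op": "step_arm", "data": {
  "targets": [
    {"x":0,"y":0,"z":-0.05,"wx":0,"wy":0,"wz":0,"grip":0.25},
    {"x":0,"y":0,"z":-0.15,"wx":0,"wy":0,"wz":0,"grip":0.25},
    {"x":0,"y":0,"z":-0.27,"wx":0,"wy":0,"wz":0,"grip":0.25},
    {"x":0,"y":0,"z":-0.27,"wx":0,"wy":0,"wz":0,"grip":0.25},
    {"x":0,"y":0,"z":-0.27,"wx":0,"wy":0,"wz":0,"grip":0.25}
  ]
}}

```text
t: 17.35
ee_pos: [0.6133, 0.0109, 0.1345]
orientation: [-3.136, -0.177, 0.001]
ft_force: [-0.4, -0.3, -0.9]
width: 0.038
finger_force: 60.4
```

```bash
python3 -c "
from h import *
plan((.5585,-.291,.08,-83.5))"
```

```text
at [0.6133 0.0109 0.1345] yaw -83.5 t 17.35 w 0.0380 F [-0.4 -0.3 -0.9]
[ 5.585e-01 -2.910e-01  8.000e-02 -8.350e+01] xyz [-0.221  0.735  0.136] w [-0.  0. -0.] rows>=5
```

Call:
{"op": "step_arm", "data": {
  "targets": [
    {"x":-0.221,"y":0.735,"z":0,"wx":0,"wy":0,"wz":0,"grip":0.25},
    {"x":-0.221,"y":0.735,"z":0,"wx":0,"wy":0,"wz":0,"grip":0.25},
    {"x":-0.221,"y":0.735,"z":0,"wx":0,"wy":0,"wz":0,"grip":0.25},
    {"x":-0.221,"y":0.735,"z":0,"wx":0,"wy":0,"wz":0,"grip":0.25},
    {"x":-0.221,"y":0.735,"z":0,"wx":0,"wy":0,"wz":0,"grip":0.25},
    {"x":-0.221,"y":0.735,"z":0.05,"wx":0,"wy":0,"wz":0,"grip":0.25},
    {"x":-0.221,"y":0.735,"z":0.136,"wx":0,"wy":0,"wz":0,"grip":0.25},
    {"x":-0.221,"y":0.735,"z":0.18,"wx":0,"wy":0,"wz":0,"grip":0.25},
    {"x":-0.221,"y":0.735,"z":0.22,"wx":0,"wy":0,"wz":0,"grip":0.25},
    {"x":-0.221,"y":0.735,"z":0.22,"wx":0,"wy":0,"wz":0,"grip":0.25},
    {"x":-0.221,"y":0.735,"z":0.22,"wx":0,"wy":0,"wz":0,"grip":0.25}
  ]
}}

```text
t: 18.73
ee_pos: [0.5597, -0.2917, 0.047]
orientation: [3.136, 0.177, 0.002]
ft_force: [0.4, 0.1, -1.7]
width: 0.0379
finger_force: 60.6
```

```bash
python3 -c "
from h import *
plan((.5585,-.291,.0325,-83.5))"
```

```text
at [ 0.5597 -0.2917  0.047 ] yaw -83.5 t 18.73 w 0.0379 F [ 0.4  0.1 -1.7]
[ 5.585e-01 -2.910e-01  3.250e-02 -8.350e+01] xyz [-0.003 -0.002  0.036] w [ 0.001 -0.001 -0.   ] rows>=1
```

Call:
{"op": "step_arm", "data": {
  "targets": [
    {"x":-0.003,"y":-0.002,"z":0.02,"wx":0,"wy":0,"wz":0,"grip":0.25},
    {"x":-0.003,"y":-0.002,"z":0.036,"wx":0,"wy":0,"wz":0,"grip":0.25},
    {"x":-0.003,"y":-0.002,"z":0.036,"wx":0,"wy":0,"wz":0,"grip":0.25},
    {"x":-0.003,"y":-0.002,"z":0.036,"wx":0,"wy":0,"wz":0,"grip":0.25}
  ]
}}

```text
t: 19.23
ee_pos: [0.5579, -0.2908, 0.0323]
orientation: [-3.137, -0.177, -0.0]
ft_force: [-2.0, 0.7, 5.5]
width: 0.0381
finger_force: 61.1
```

Call:
{"op": "step_arm", "data": {
  "targets": [
    {"x":0,"y":0,"z":0,"wx":0,"wy":0,"wz":0,"grip":0.9},
    {"x":0,"y":0,"z":0,"wx":0,"wy":0,"wz":0,"grip":0.9},
    {"x":0,"y":0,"z":0,"wx":0,"wy":0,"wz":0,"grip":0.9},
    {"x":0,"y":0,"z":0,"wx":0,"wy":0,"wz":0,"grip":0.9},
    {"x":0,"y":0,"z":-0.1,"wx":0,"wy":0,"wz":0,"grip":0.9},
    {"x":0,"y":0,"z":-0.25,"wx":0,"wy":0,"wz":0,"grip":0.9},
    {"x":0,"y":0,"z":-0.25,"wx":0,"wy":0,"wz":0,"grip":1},
    {"x":0,"y":0,"z":-0.25,"wx":0,"wy":0,"wz":0,"grip":1}
  ]
}}

```text
t: 20.23
ee_pos: [0.5576, -0.2905, 0.1318]
orientation: [-3.136, -0.177, 0.0]
ft_force: [-0.7, -0.0, -1.1]
width: 0.0852
finger_force: 0.0
```

```bash
python3 -c "
from h import *
plan((.625,-.1185,.09,-83.5))"
```

```text
at [ 0.5576 -0.2905  0.1318] yaw -83.5 t 20.23 w 0.0852 F [-0.7 -0.  -1.1]
[  0.625   -0.1185   0.09   -83.5   ] xyz [ 0.216 -0.408  0.105] w [-0.  0. -0.] rows>=4
```

Call:
{"op": "step_arm", "data": {
  "targets": [
    {"x":0.216,"y":-0.408,"z":0,"wx":0,"wy":0,"wz":0,"grip":1},
    {"x":0.216,"y":-0.408,"z":0,"wx":0,"wy":0,"wz":0,"grip":1},
    {"x":0.216,"y":-0.408,"z":0.03,"wx":0,"wy":0,"wz":0,"grip":1},
    {"x":0.216,"y":-0.408,"z":0.105,"wx":0,"wy":0,"wz":0,"grip":1},
    {"x":0.216,"y":-0.408,"z":0.105,"wx":0,"wy":0,"wz":0,"grip":1},
    {"x":0.216,"y":-0.408,"z":0.105,"wx":0,"wy":0,"wz":0,"grip":1},
    {"x":0.216,"y":-0.408,"z":0.105,"wx":0,"wy":0,"wz":0,"grip":1}
  ]
}}

```text
t: 21.1
ee_pos: [0.6255, -0.1206, 0.0908]
orientation: [3.136, 0.173, 0.002]
ft_force: [-0.7, 0.5, -0.8]
width: 0.0852
finger_force: 0.0
```

Run:
```python
from h import *
plan((.625,-.1185,.022,-83.5))
o=arm.get_obs();im=arm.grab_frame('wrist')
r=wrect(.034,2000,(.56,-.21,.16,.2),im,o)
for i in range(0,400,100):cv2.line(r,(i,0),(i,319),(255,255,0),1);cv2.line(r,(0,i),(399,i),(255,255,0),1)
b=arm.grab_frame("side")[225:365,205:355]
cv2.imwrite("pics/c1.png",np.hstack([r,cv2.resize(b,(343,320),interpolation=cv2.INTER_CUBIC)])[:,:,::-1])
```

```text
at [ 0.6255 -0.1206  0.0908] yaw -83.7 t 21.10 w 0.0852 F [-0.7  0.5 -0.8]
[ 6.250e-01 -1.185e-01  2.200e-02 -8.350e+01] xyz [-0.001 -0.006  0.172] w [ 0.001 -0.001 -0.002] rows>=2
```

View pics/c1.png

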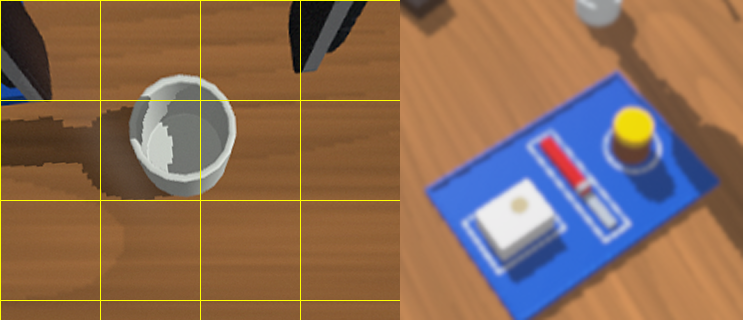

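The blue tray looks right, with block, file and jar inside their outlines. The cup rim is centred at (183,129) in the crop, which is (0.6245, −0.1185), so I'll grip it there.

Call:
{"op": "step_arm", "data": {
  "targets": [
    {"x":-0.001,"y":-0.005,"z":0.05,"wx":0,"wy":0,"wz":0,"grip":1},
    {"x":-0.001,"y":-0.005,"z":0.1,"wx":0,"wy":0,"wz":0,"grip":1},
    {"x":-0.001,"y":-0.005,"z":0.15,"wx":0,"wy":0,"wz":0,"grip":1},
    {"x":-0.001,"y":-0.005,"z":0.17,"wx":0,"wy":0,"wz":0,"grip":1},
    {"x":-0.001,"y":-0.005,"z":0.17,"wx":0,"wy":0,"wz":0,"grip":0.4},
    {"x":-0.001,"y":-0.005,"z":0.17,"wx":0,"wy":0,"wz":0,"grip":0.4},
    {"x":-0.001,"y":-0.005,"z":0.17,"wx":0,"wy":0,"wz":0,"grip":0.4},
    {"x":-0.001,"y":-0.005,"z":0.17,"wx":0,"wy":0,"wz":0,"grip":0.4},
    {"x":-0.001,"y":-0.005,"z":0.17,"wx":0,"wy":0,"wz":0,"grip":0.4}
  ]
}}

```text
t: 22.32
ee_pos: [0.6254, -0.1172, 0.0227]
orientation: [3.136, 0.177, 0.003]
ft_force: [0.0, 0.1, 5.1]
width: 0.0513
finger_force: 62.8
```

Call:
{"op": "step_arm", "data": {
  "targets": [
    {"x":0,"y":0,"z":-0.05,"wx":0,"wy":0,"wz":0,"grip":0.4},
    {"x":0,"y":0,"z":-0.15,"wx":0,"wy":0,"wz":0,"grip":0.4},
    {"x":0,"y":0,"z":-0.27,"wx":0,"wy":0,"wz":0,"grip":0.4},
    {"x":0,"y":0,"z":-0.27,"wx":0,"wy":0,"wz":0,"grip":0.4},
    {"x":0,"y":0,"z":-0.27,"wx":0,"wy":0,"wz":0,"grip":0.4}
  ]
}}

```text
t: 22.95
ee_pos: [0.6242, -0.1166, 0.1301]
orientation: [-3.136, -0.177, 0.001]
ft_force: [-0.5, -0.1, -1.0]
width: 0.0507
finger_force: 62.6
```

```bash
python3 -c "
from h import *
plan((.5825,.271,.13,-60))"
```

```text
at [ 0.6242 -0.1166  0.1301] yaw -83.5 t 22.95 w 0.0507 F [-0.5 -0.1 -1. ]
[  0.5825   0.271    0.13   -60.    ] xyz [ 0.006 -0.975  0.001] w [-0.     0.    -0.261] rows>=7
```

Call:
{"op": "step_arm", "data": {
  "targets": [
    {"x":0.006,"y":-0.975,"z":0,"wx":0,"wy":0,"wz":-0.26,"grip":0.4},
    {"x":0.006,"y":-0.975,"z":0,"wx":0,"wy":0,"wz":-0.26,"grip":0.4},
    {"x":0.006,"y":-0.975,"z":0,"wx":0,"wy":0,"wz":-0.26,"grip":0.4},
    {"x":0.006,"y":-0.975,"z":0,"wx":0,"wy":0,"wz":-0.26,"grip":0.4},
    {"x":0.006,"y":-0.975,"z":0,"wx":0,"wy":0,"wz":-0.26,"grip":0.4},
    {"x":0.006,"y":-0.975,"z":0,"wx":0,"wy":0,"wz":-0.26,"grip":0.4},
    {"x":0.006,"y":-0.975,"z":0,"wx":0,"wy":0,"wz":-0.26,"grip":0.4},
    {"x":0.006,"y":-0.975,"z":0.1,"wx":0,"wy":0,"wz":-0.26,"grip":0.4},
    {"x":0.006,"y":-0.975,"z":0.18,"wx":0,"wy":0,"wz":-0.26,"grip":0.4},
    {"x":0.006,"y":-0.975,"z":0.21,"wx":0,"wy":0,"wz":-0.26,"grip":0.4},
    {"x":0.006,"y":-0.975,"z":0.21,"wx":0,"wy":0,"wz":-0.26,"grip":0.4},
    {"x":0.006,"y":-0.975,"z":0.21,"wx":0,"wy":0,"wz":-0.26,"grip":0.4}
  ]
}}

```text
t: 24.45
ee_pos: [0.5842, 0.2707, 0.047]
orientation: [-3.036, -0.809, -0.003]
ft_force: [0.7, 0.8, -0.1]
width: 0.051
finger_force: 62.7
```

```bash
python3 -c "
from h import *
plan((.5825,.271,.028,-60))"
```

```text
at [0.5842 0.2707 0.047 ] yaw -60.2 t 24.45 w 0.0510 F [ 0.7  0.8 -0.1]
[ 5.825e-01  2.710e-01  2.800e-02 -6.000e+01] xyz [-0.003 -0.003  0.047] w [ 0.    -0.001 -0.002] rows>=1
```

Call:
{"op": "step_arm", "data": {
  "targets": [
    {"x":-0.003,"y":-0.003,"z":0.02,"wx":0,"wy":0,"wz":0,"grip":0.4},
    {"x":-0.003,"y":-0.003,"z":0.038,"wx":0,"wy":0,"wz":0,"grip":0.4},
    {"x":-0.003,"y":-0.003,"z":0.047,"wx":0,"wy":0,"wz":0,"grip":0.4},
    {"x":-0.003,"y":-0.003,"z":0.047,"wx":0,"wy":0,"wz":0,"grip":0.4},
    {"x":-0.003,"y":-0.003,"z":0.047,"wx":0,"wy":0,"wz":0,"grip":0.4}
  ]
}}

```text
t: 25.08
ee_pos: [0.5811, 0.2713, 0.0278]
orientation: [-3.035, -0.809, 0.001]
ft_force: [-2.8, -0.8, 6.1]
width: 0.0511
finger_force: 63.3
```

Call:
{"op": "step_arm", "data": {
  "targets": [
    {"x":0,"y":0,"z":0,"wx":0,"wy":0,"wz":0,"grip":0.9},
    {"x":0,"y":0,"z":0,"wx":0,"wy":0,"wz":0,"grip":0.9},
    {"x":0,"y":0,"z":0,"wx":0,"wy":0,"wz":0,"grip":0.9},
    {"x":0,"y":0,"z":0,"wx":0,"wy":0,"wz":0,"grip":0.9},
    {"x":0,"y":0,"z":-0.1,"wx":0,"wy":0,"wz":0,"grip":0.9},
    {"x":0,"y":0,"z":-0.28,"wx":0,"wy":0,"wz":0,"grip":0.9},
    {"x":0,"y":0,"z":-0.28,"wx":0,"wy":0,"wz":0,"grip":1},
    {"x":0,"y":0,"z":-0.28,"wx":0,"wy":0,"wz":0,"grip":1}
  ]
}}

```text
t: 26.08
ee_pos: [0.5817, 0.2714, 0.1396]
orientation: [-3.035, -0.809, -0.002]
ft_force: [-0.3, 0.0, -0.7]
width: 0.0851
finger_force: 0.0
```

```bash
python3 -c "
from h import *
plan((.4505,-.002,.14,16))"
```

```text
at [0.5817 0.2714 0.1396] yaw -60.1 t 26.07 w 0.0851 F [-0.3  0.  -0.7]
[ 4.505e-01 -2.000e-03  1.400e-01  1.600e+01] xyz [-0.625  0.429 -0.002] w [ 0.    -0.001 -0.846] rows>=8
```

Call:
{"op": "step_arm", "data": {
  "targets": [
    {"x":-0.625,"y":0.429,"z":0,"wx":0,"wy":0,"wz":-0.846,"grip":1},
    {"x":-0.625,"y":0.429,"z":0,"wx":0,"wy":0,"wz":-0.846,"grip":1},
    {"x":-0.625,"y":0.429,"z":0,"wx":0,"wy":0,"wz":-0.846,"grip":1},
    {"x":-0.625,"y":0.429,"z":0,"wx":0,"wy":0,"wz":-0.846,"grip":1},
    {"x":-0.625,"y":0.429,"z":0,"wx":0,"wy":0,"wz":-0.846,"grip":1},
    {"x":-0.625,"y":0.429,"z":0,"wx":0,"wy":0,"wz":-0.846,"grip":1},
    {"x":-0.625,"y":0.429,"z":0,"wx":0,"wy":0,"wz":-0.846,"grip":1},
    {"x":-0.625,"y":0.429,"z":0,"wx":0,"wy":0,"wz":-0.846,"grip":1},
    {"x":-0.625,"y":0.429,"z":0.15,"wx":0,"wy":0,"wz":-0.846,"grip":1},
    {"x":-0.625,"y":0.429,"z":0.17,"wx":0,"wy":0,"wz":-0.846,"grip":1},
    {"x":-0.625,"y":0.429,"z":0.17,"wx":0,"wy":0,"wz":-0.846,"grip":1},
    {"x":-0.625,"y":0.429,"z":0.17,"wx":0,"wy":0,"wz":-0.846,"grip":1}
  ]
}}

```text
t: 27.58
ee_pos: [0.4509, -0.002, 0.0726]
orientation: [1.891, 2.507, 0.003]
ft_force: [-0.2, 0.3, -0.3]
width: 0.0853
finger_force: 0.0
```

Run:
```python
from h import *
plan((.4505,-.002,.022,16))
o=arm.get_obs();im=arm.grab_frame('wrist')
r=wrect(.025,2000,(.38,-.1,.16,.2),im,o)
for i in range(0,400,100):cv2.line(r,(i,0),(i,319),(255,255,0),1);cv2.line(r,(0,i),(399,i),(255,255,0),1)
b=arm.grab_frame("scene")[190:310,290:420]
cv2.imwrite("pics/d1.png",np.hstack([r,cv2.resize(b,(347,320),interpolation=cv2.INTER_CUBIC)])[:,:,::-1])
```

```text
at [ 0.4509 -0.002   0.0726] yaw 16.0 t 27.57 w 0.0853 F [-0.2  0.3 -0.3]
[ 4.505e-01 -2.000e-03  2.200e-02  1.600e+01] xyz [ 0.    -0.001  0.127] w [ 0.002  0.    -0.   ] rows>=1
```

View pics/d1.png

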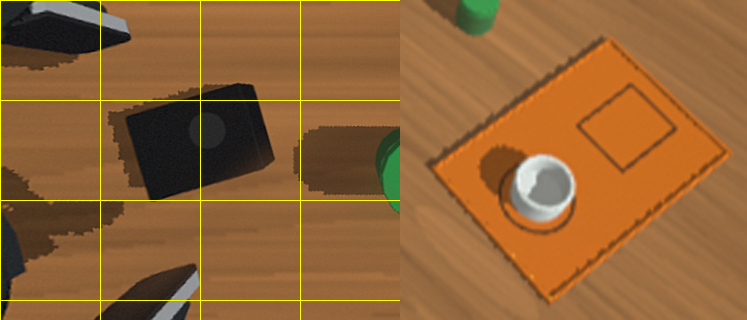

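The cup stands in its circle. The charcoal block is centred at (195,142), which is (0.451, −0.0025), and matches the jaw angle.

Call:
{"op": "step_arm", "data": {
  "targets": [
    {"x":0,"y":0,"z":0.06,"wx":0,"wy":0,"wz":0,"grip":1},
    {"x":0,"y":0,"z":0.11,"wx":0,"wy":0,"wz":0,"grip":1},
    {"x":0,"y":0,"z":0.125,"wx":0,"wy":0,"wz":0,"grip":1},
    {"x":0,"y":0,"z":0.125,"wx":0,"wy":0,"wz":0,"grip":0.3},
    {"x":0,"y":0,"z":0.125,"wx":0,"wy":0,"wz":0,"grip":0.3},
    {"x":0,"y":0,"z":0.125,"wx":0,"wy":0,"wz":0,"grip":0.3},
    {"x":0,"y":0,"z":0.125,"wx":0,"wy":0,"wz":0,"grip":0.3},
    {"x":0,"y":0,"z":0.125,"wx":0,"wy":0,"wz":0,"grip":0.3}
  ]
}}

```text
t: 28.68
ee_pos: [0.4515, -0.0025, 0.0231]
orientation: [1.889, 2.505, 0.004]
ft_force: [-0.9, 0.1, 11.0]
width: 0.0437
finger_force: 59.8
```

Call:
{"op": "step_arm", "data": {
  "targets": [
    {"x":0,"y":0,"z":-0.05,"wx":0,"wy":0,"wz":0,"grip":0.3},
    {"x":0,"y":0,"z":-0.15,"wx":0,"wy":0,"wz":0,"grip":0.3},
    {"x":0,"y":0,"z":-0.28,"wx":0,"wy":0,"wz":0,"grip":0.3},
    {"x":0,"y":0,"z":-0.28,"wx":0,"wy":0,"wz":0,"grip":0.3},
    {"x":0,"y":0,"z":-0.28,"wx":0,"wy":0,"wz":0,"grip":0.3}
  ]
}}

```text
t: 29.3
ee_pos: [0.4504, -0.0029, 0.1337]
orientation: [1.891, 2.506, 0.0]
ft_force: [-0.0, -0.6, 0.4]
width: 0.0433
finger_force: 61.8
```

```bash
python3 -c "
from h import *
plan((.464,.293,.13,79.7))"
```

```text
at [ 0.4504 -0.0029  0.1337] yaw 15.9 t 29.30 w 0.0433 F [-0.  -0.6  0.4]
[ 0.464  0.293  0.13  79.7  ] xyz [0.702 0.236 0.009] w [ 0.     0.001 -0.709] rows>=6
```

Call:
{"op": "step_arm", "data": {
  "targets": [
    {"x":0.702,"y":0.236,"z":0,"wx":0,"wy":0,"wz":-0.709,"grip":0.3},
    {"x":0.702,"y":0.236,"z":0,"wx":0,"wy":0,"wz":-0.709,"grip":0.3},
    {"x":0.702,"y":0.236,"z":0,"wx":0,"wy":0,"wz":-0.709,"grip":0.3},
    {"x":0.702,"y":0.236,"z":0,"wx":0,"wy":0,"wz":-0.709,"grip":0.3},
    {"x":0.702,"y":0.236,"z":0,"wx":0,"wy":0,"wz":-0.709,"grip":0.3},
    {"x":0.702,"y":0.236,"z":0,"wx":0,"wy":0,"wz":-0.709,"grip":0.3},
    {"x":0.702,"y":0.236,"z":0,"wx":0,"wy":0,"wz":-0.709,"grip":0.3},
    {"x":0.702,"y":0.236,"z":0.1,"wx":0,"wy":0,"wz":-0.709,"grip":0.3},
    {"x":0.702,"y":0.236,"z":0.2,"wx":0,"wy":0,"wz":-0.709,"grip":0.3},
    {"x":0.702,"y":0.236,"z":0.22,"wx":0,"wy":0,"wz":-0.709,"grip":0.3},
    {"x":0.702,"y":0.236,"z":0.22,"wx":0,"wy":0,"wz":-0.709,"grip":0.3},
    {"x":0.702,"y":0.236,"z":0.22,"wx":0,"wy":0,"wz":-0.709,"grip":0.3}
  ]
}}

```text
t: 30.8
ee_pos: [0.4641, 0.2945, 0.0464]
orientation: [0.28, 3.128, 0.003]
ft_force: [-0.3, 0.1, -0.3]
width: 0.044
finger_force: 61.8
```

```bash
python3 -c "
from h import *
plan((.464,.293,.0283,79.7))"
```

```text
at [0.4641 0.2945 0.0464] yaw 79.8 t 30.80 w 0.0440 F [-0.3  0.1 -0.3]
[4.64e-01 2.93e-01 2.83e-02 7.97e+01] xyz [-0.    -0.004  0.045] w [0.001 0.001 0.001] rows>=1
```

Call:
{"op": "step_arm", "data": {
  "targets": [
    {"x":0,"y":-0.003,"z":0.02,"wx":0,"wy":0,"wz":0,"grip":0.3},
    {"x":0,"y":-0.003,"z":0.036,"wx":0,"wy":0,"wz":0,"grip":0.3},
    {"x":0,"y":-0.003,"z":0.045,"wx":0,"wy":0,"wz":0,"grip":0.3},
    {"x":0,"y":-0.003,"z":0.045,"wx":0,"wy":0,"wz":0,"grip":0.3},
    {"x":0,"y":-0.003,"z":0.045,"wx":0,"wy":0,"wz":0,"grip":0.3}
  ]
}}

```text
t: 31.42
ee_pos: [0.4633, 0.2924, 0.0281]
orientation: [0.279, 3.128, -0.001]
ft_force: [-1.3, -2.7, 11.2]
width: 0.0435
finger_force: 63.2
```

Call:
{"op": "step_arm", "data": {
  "targets": [
    {"x":0,"y":0,"z":0,"wx":0,"wy":0,"wz":0,"grip":0.85},
    {"x":0,"y":0,"z":0,"wx":0,"wy":0,"wz":0,"grip":0.85},
    {"x":0,"y":0,"z":0,"wx":0,"wy":0,"wz":0,"grip":0.85},
    {"x":0,"y":0,"z":0,"wx":0,"wy":0,"wz":0,"grip":0.85},
    {"x":0,"y":0,"z":-0.1,"wx":0,"wy":0,"wz":0,"grip":0.85},
    {"x":0,"y":0,"z":-0.3,"wx":0,"wy":0,"wz":0,"grip":0.85},
    {"x":0,"y":0,"z":-0.6,"wx":0,"wy":0,"wz":0,"grip":0.85},
    {"x":0,"y":0,"z":-0.6,"wx":0,"wy":0,"wz":0,"grip":0.85},
    {"x":0,"y":0,"z":-0.6,"wx":0,"wy":0,"wz":0,"grip":0.85},
    {"x":0,"y":0,"z":-0.6,"wx":0,"wy":0,"wz":0,"grip":0.85}
  ]
}}

```text
t: 32.67
ee_pos: [0.4635, 0.2926, 0.2674]
orientation: [0.279, 3.128, 0.0]
ft_force: [0.3, -0.7, 0.1]
width: 0.0729
finger_force: 0.0
```

Run:
```python
from h import *
plan()
o=arm.get_obs();im=arm.grab_frame('wrist')
r=wrect(.005,1000,(.33,.1,.36,.36),im,o)
b=rect("scene",.005,1000,(.33,-.46,.36,.36))
cv2.imwrite("pics/e1.png",np.hstack([b,r])[:,:,::-1])
```

```text
at [0.4635 0.2926 0.2674] yaw 79.8 t 32.67 w 0.0729 F [ 0.3 -0.7  0.1]
```

View pics/e1.png

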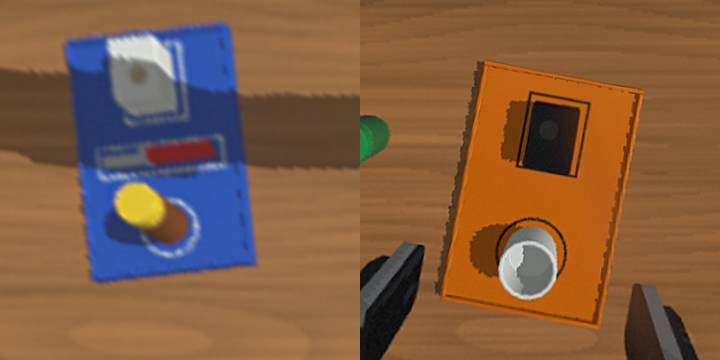

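In the final view the charcoal block and cup are centred in their outlines on the orange tray. After allowing for parallax, the white block, file and jar are centred on the blue tray too. I'll hand in.

```bash
python3 -c "
from rig import arm
print(arm.sign_off())"
```

```text
the job is handed in; nothing more can be done
None
```

Both kits are made up and handed in at about 33 s of the 112 s allowed: by the last camera views, all five items sit within their outlines, and the robot never went to the green jar or brush pot; sign-off returned no verdict.

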